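# Put the round specimen mounts in their dishes

## Robot

A 6-joint arm with a two-finger parallel gripper is mounted at the origin on the work surface. World frame = base frame: x ahead of the robot, y to its left, z up, the work surface at z = 0. Lengths are in m, angles in rad, forces in N, time in s.
With the tool pointing down it reaches from about 0.4 to 0.825 m from the base axis. Payload 7 kg.
Tool frame: the origin (TCP) lies on the centre line of the jaws, within the pads' length; the fingertips stand env.finger_overhang ahead of it and the grasp point (between the pads) lies 11 mm behind it (env.finger_overhang is the distance from the TCP to the fingertips, in m); x points along the fingers, z is the direction in which the jaws open and shut, and the axes are right-handed (so a half turn about x gives the same grasp; the last joint's range is limited). The gripper opens to 85 mm and grips with 20 to 120 N. Pads are 22 mm wide; open, the fingers measure 114 mm over their backs; the gripper's body (76 mm by 85 mm) begins 54 mm behind the grasp point. The pads swing forward as they close: fully open they stand 13 mm farther back than shut.
Start: joints at [1.56, 0.359, 0.012, 0, -1.224, -0.288], TCP at [0.199, 0.645, 0.239] pointing down, gripper open.
Joint ranges: [-3.07, 3.07], [-1.43, 2.12], [-1.02, 1.25], [-3.03, 1.67], [-3.05, -0], [-3.03, 3.03]. Speed limits (rad/s): [2.39, 2.39, 3.01, 3.14, 3.14, 3.14].

## Interface

Orientations are given as a unit quaternion [w, x, y, z].
In Python, from bench import env, vision, nets gives the robot as it stands. The module is installed in compiled form; this text tells all that it offers.
- The arm moves only by the shell command python3 -m jog 'ROWS' [OPENING] [FORCE]. ROWS is JSON, one flat list of numbers, 6 for each row, row after row: the shift along the world's x, y, z scaled (see below), then the turn, a rotation vector about the world's x, y, z scaled (see below). In form: [x, y, z, ax, ay, az, x, y, z, ax, ay, az, ...]. A call has 1 to 10 rows; each row is the pose to reach, as a shift and turn from the pose commanded when the call began; what a row does not reach only later rows make up. The controller multiplies each number of a shift by 0.25 m and each number of a turn by 45 degrees. A row lasts 1/8 s, in which the tool goes at most 62.5 mm and 10.7 degrees, less where a joint would pass 70% of its speed; a pose out of reach is approached as far as the arm can. A call with a number of a shift or a turn outside -1 to 1 is refused whole. A call with a gripper value outside its range is refused whole. OPENING is the opening, from 0 (shut) to 1 (fully open), set as the call begins (- or left out, the last holds). The fingers move at their own pace and stop on an object; FORCE is the grip in N (left out, the last holds). Time passes only in rows, so rows that repeat a pose let the fingers close. It gives the time, the measured TCP pose, the force and the opening at its end, in the units of the state.
- env.state(): the state, without advancing time (a new reading comes with each control period).
- vision.read_camera(name): name is "scene" or "top"; returns a dict with "pixels" (420x560x3 uint8, red, green, blue), "depth" (420x560 float32, m along the optical axis (not along the pixel's ray), 0 where there is no reading), "fx", "fy", "cx", "cy" (pixels), "D" ([k1, k2, p1, p2, k3] as OpenCV has them; the pictures are not rectified), "origin" and "orientation" of the camera in the world. Camera axes: x right, y down, z forward; pixel columns grow to the right and rows downward; lengths in m; the calibration is good to about 2 mm. A picture is of the moment at which its call begins.
- env.hand_in(): hands the job in, once; it reports no verdict.
Trained networks look in a picture, given as the dict that the camera call returned (one of the last four; its "shot" number tells which), for a name from the list of things; names that differ only in an ending like _2 or _b are one class to them, and where a whole thing is asked for, a point or a joint stands for the part that bears it (a point fixed in the world has none). Each returns a list of dicts, best first, with "score" (0 to 1); they miss things now and then, are a little off and sometimes report something else, mostly with a low value. They report only what shows in the picture. A call takes as long as a camera call.
- nets.search_frame(picture, query): "xyz" ([x, y, z] in m, in world coordinates, good to about 4 mm: the middle of the surface that is visible of it).
- nets.masks_of(picture, query): "mask" (420x560 bool, what is visible of it).
- nets.pinpoint(picture, query): "xyz" ([x, y, z] in m, in world coordinates, good to about 4 mm: a listed point, or the origin of a listed thing).
The state is a dict: "clock": time; "joints": joint angles; "joint_vel": joint speeds; "joint_efforts": joint torques, N m; "eef_pos": TCP position; "ee_rot": TCP orientation; "ft_force": force on the tool from outside, world axes, zero at the start; "torque": the same for the moment, N m; "opening": finger opening in m.
Only numpy, scipy, OpenCV 4.12 (cv2) and the standard library are available. Lean on these libraries where they do the work, as an engineer would, in place of code of your own. Each camera call takes 0.05 s, during which the arm holds its last target. There are 200 camera calls.

## Task

Put each of the four round specimen mounts into the round dish of its own size rank: the smallest mount in the smallest dish, the next in the next, and so on up to the largest mount in the largest dish. Each must end standing flat on the floor of its dish, let go, with its polished metal face still up; never tip one over. Leave the two square mounts where they are.

Things in the scene. Friction and masses are not known exactly. Their poses are not given: they have to be found in the camera images.
- mount_30: The smallest round specimen mount: a black resin cylinder 30 mm in diameter and 24 mm tall, loose, standing upright on the bench with a bright round metal section flush in its polished top face. Origin: centre of its underside; z up along the cylinder. 30 g nominal.
- mount_40: The second smallest round specimen mount: a black resin cylinder 40 mm in diameter and 24 mm tall, loose, standing upright on the bench with a bright round metal section flush in its polished top face. Origin: centre of its underside; z up along the cylinder. 60 g nominal.
- mount_50: The second largest round specimen mount: a black resin cylinder 50 mm in diameter and 24 mm tall, loose, standing upright on the bench with a bright round metal section flush in its polished top face. Origin: centre of its underside; z up along the cylinder. 95 g nominal.
- mount_60: The largest round specimen mount: a black resin cylinder 60 mm in diameter and 24 mm tall, loose, standing upright on the bench with a bright round metal section flush in its polished top face. Origin: centre of its underside; z up along the cylinder. 130 g nominal.
- dish_46: The smallest dish: a shallow round grey plastic dish, fixed to the bench, inner diameter 46 mm, wall 4 mm (outer diameter 54 mm), rim 9 mm above the bench, blue floor 3 mm above the bench (6 mm deep). Origin: centre of its underside, on the bench; z up.
- dish_58: The second smallest dish: a shallow round grey plastic dish, fixed to the bench, inner diameter 58 mm, wall 4 mm (outer diameter 66 mm), rim 9 mm above the bench, blue floor 3 mm above the bench (6 mm deep). Origin: centre of its underside, on the bench; z up.
- dish_72: The second largest dish: a shallow round grey plastic dish, fixed to the bench, inner diameter 72 mm, wall 4 mm (outer diameter 80 mm), rim 9 mm above the bench, blue floor 3 mm above the bench (6 mm deep). Origin: centre of its underside, on the bench; z up.
- dish_86: The largest dish: a shallow round grey plastic dish, fixed to the bench, inner diameter 86 mm, wall 4 mm (outer diameter 94 mm), rim 9 mm above the bench, blue floor 3 mm above the bench (6 mm deep). Origin: centre of its underside, on the bench; z up.
- square_36: A square mount to leave alone: a black resin block 36 x 36 mm and 24 mm tall, loose on the bench, with a bright square metal section flush in its top face. Origin: centre of its underside; x and y along its sides, z up.
- square_48: A square mount to leave alone: a black resin block 48 x 48 mm and 24 mm tall, loose on the bench, with a bright square metal section flush in its top face. Origin: centre of its underside; x and y along its sides, z up.

How it is judged:
By the outcome, as a careful person would: the job done as asked, in the order asked, and still so for the second after the job is handed in, with the robot touching nothing.
It also fails if it takes over 96 s, if anything falls off the work surface, if the arm or the gripper's body presses on something with over 40 N, if the wrist force passes 120 N, or if a joint passes its speed limit or range.

## Working session

There is one attempt and no reset: what is moved stays moved. The work goes in short steps, Python scripts to look and compute and a shell command to move; the robot and the scene stay as the last step left them, time stands still between calls to the robot, and variables do not carry over. Pictures are saved under pics/ and viewed, about 12 in all and at most 16, crops included, and the job is handed in when it is done.

```bash
ls; mkdir -p pics; python3 - <<'E'
from bench import env,vision,nets
import cv2,numpy as np
print(env.state(), env.finger_overhang)
for n in("scene","top"):
    p=vision.read_camera(n); cv2.imwrite(f"pics/a_{n}.png",p["pixels"][:,:,::-1])
    print(n,{k:p[k] for k in p if k not in("pixels","depth")})
    for q in ["mount_30","mount_40","mount_50","mount_60","dish_46","dish_58","dish_72","dish_86","square_36","square_48"]:
        print(q,[(np.round(d["xyz"],4).tolist(),round(d["score"],2)) for d in nets.pinpoint(p,q)][:3])
E
```

```text
pics
{'clock': 0.0, 'joints': array([ 1.56012382e+00,  3.59423377e-01,  1.10583230e-02, -3.66085142e-04,
       -1.22410980e+00, -2.88086238e-01]), 'joint_vel': array([-2.64951803e-04, -8.60134314e-04,  1.51382493e-05, -4.68186504e-04,
       -1.11208156e-03,  5.99349162e-04]), 'joint_efforts': array([ 6.09035142e-04, -5.83310974e+01,  2.93404859e+01,  6.93644196e+00,
       -5.91654403e-03, -2.08950502e-05]), 'eef_pos': array([0.19856528, 0.64463643, 0.23833697]), 'ee_rot': array([-0.42038427, -0.56841531, -0.41958368,  0.56932472]), 'ft_force': array([ 0.15499079, -0.37060194,  0.07465232]), 'torque': array([ 0.02861363, -0.04359145, -0.01202952]), 'opening': 0.08545998008614487} 0.008
scene {'fx': 445.6593296707038, 'fy': 445.6593296707038, 'cx': 283.17852943791706, 'cy': 208.96645865343947, 'D': array([-0.10438951,  0.        ,  0.        ,  0.        ,  0.        ]), 'origin': array([0.92883504, 0.22319862, 0.70589659]), 'orientation': array([-0.14619362,  0.48616708,  0.82625691, -0.24406663]), 'shot': 1}
mount_30 [([0.5986, -0.1664, -0.0028], 0.98), ([0.6194, 0.2893, 0.0009], 
[... 1756 characters left out ...]
59)]
dish_46 [([0.6127, -0.2924, -0.0035], 0.97), ([0.4472, 0.1458, -0.0019], 0.9), ([0.4639, -0.1446, -0.0001], 0.86)]
dish_58 [([0.6127, -0.2924, -0.0035], 0.97), ([0.4472, 0.1458, -0.0019], 0.9), ([0.4639, -0.1446, -0.0001], 0.86)]
dish_72 [([0.6127, -0.2924, -0.0035], 0.97), ([0.4472, 0.1458, -0.0019], 0.9), ([0.4639, -0.1446, -0.0001], 0.86)]
dish_86 [([0.6127, -0.2924, -0.0035], 0.97), ([0.4472, 0.1458, -0.0019], 0.9), ([0.4639, -0.1446, -0.0001], 0.86)]
square_36 [([0.4736, 0.2911, -0.0033], 0.82), ([0.6041, -0.0018, -0.0023], 0.76), ([0.6121, -0.2948, -0.0028], 0.66)]
square_48 [([0.4736, 0.2911, -0.0033], 0.82), ([0.6041, -0.0018, -0.0023], 0.76), ([0.6121, -0.2948, -0.0028], 0.66)]
```

View pics/a_top.png

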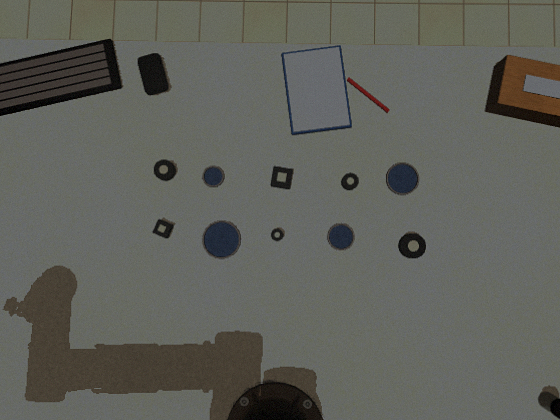

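View pics/a_scene.png

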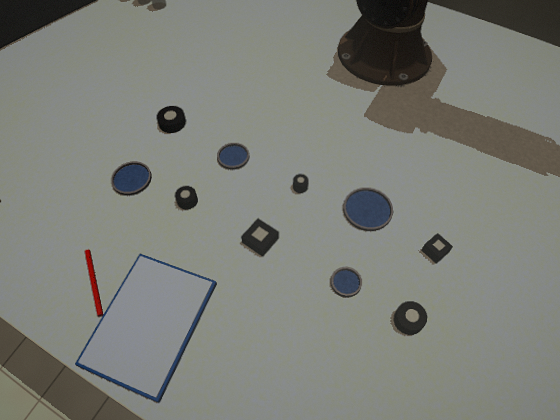

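The top view has far row y+ to y−: mount (165,170), small dish (213,176), square (282,178), mount (350,181) and dish (402,178). The near row is square (163,228), big dish (222,239), small mount (277,234), dish (340,236) and big mount (412,245). The scene view agrees. Next I'll measure each one from depth in both views.

```bash
cat > h.py <<'E'
from bench import env,vision,nets
import cv2,numpy as np
from scipy.spatial.transform import Rotation as R
from scipy.optimize import least_squares
def rot(q): return R.from_quat(np.roll(q,-1))
def cloud(p):
    h,w=p["depth"].shape; u,v=np.meshgrid(np.arange(w),np.arange(h))
    K=np.array([[p["fx"],0,p["cx"]],[0,p["fy"],p["cy"]],[0,0,1]])
    n=cv2.undistortPoints(np.stack([u,v],-1).reshape(-1,1,2).astype(float),K,p["D"]).reshape(h,w,2)
    P=np.dstack([n,np.ones((h,w))])*p["depth"][...,None]
    P=rot(p["orientation"]).apply(P.reshape(-1,3)).reshape(h,w,3)+p["origin"]
    P[p["depth"]==0]=np.nan
    return P
def measure(p,guess,rad,zband):
    "blob near guess: dark/any pixels in height band -> minimal circle of those points"
    P=cloud(p); d=np.hypot(P[...,0]-guess[0],P[...,1]-guess[1])
    m=(d<rad)&(P[...,2]>zband[0])&(P[...,2]<zband[1])
    return P[m]
def project(p,X):
    K=np.array([[p["fx"],0,p["cx"]],[0,p["fy"],p["cy"]],[0,0,1]])
    r=rot(p["orientation"]).inv(); rv=r.as_rotvec(); t=-r.apply(p["origin"])
    return cv2.projectPoints(np.atleast_2d(X).astype(float),rv,t,K,p["D"])[0][:,0]
def ray(p,uv,z):
    K=np.array([[p["fx"],0,p["cx"]],[0,p["fy"],p["cy"]],[0,0,1]])
    n=cv2.undistortPoints(np.array(uv,float).reshape(-1,1,2),K,p["D"])[:,0]
    d=rot(p["orientation"]).apply(np.c_[n,np.ones(len(n))])
    return p["origin"]+d*((z-p["origin"][2])/d[:,2])[:,None]
def state():
    s=env.state(); r=rot(s["ee_rot"]).as_matrix()
    print("t",round(s["clock"],2),"tcp",np.round(s["eef_pos"],4),"x",np.round(r[:,0],3),"z",np.round(r[:,2],3),"F",np.round(s["ft_force"],1),"op",round(s["opening"],4))
E
python3 - <<'E'
from h import *
state()
M={"A":(.62,.288),"B":(.599,-.164),"C":(.45,-.317),"m30":(.46,.0)}
D={"46":(.606,.168),"86":(.447,.146),"58":(.464,-.147),"72":(.611,-.294)}
S={"s48":(.605,-.002),"s36":(.473,.288)}
for n in("scene","top"):
    p=vision.read_camera(n);P=cloud(p);bg=P[...,2]
    hsv=cv2.cvtColor(p["pixels"],cv2.COLOR_RGB2HSV)
    for k,g in {**M,**D,**S}.items():
        d=np.hypot(P[...,0]-g[0],P[...,1]-g[1])
        z0=np.median(bg[(d>.055)&(d<.07)])
        if k in D:
            # blue floor
            m=(d<.055)&(hsv[...,1]>100)&(hsv[...,0]>95)&(hsv[...,0]<130)
            nm="floor"
        else:
            m=(d<.045)&(P[...,2]>z0+.016); nm="top"
        v,u=np.nonzero(m); X=P[m]
        zt=np.median(X[:,2])
        (c,r)=cv2.minEnclosingCircle(np.c_[u,v].astype(np.float32))
        a=ray(p,np.c_[u,v],.003 if k in D else .024)
        print(n,k,nm,"n",m.sum(),"z",round(zt-z0,4),"bench",round(z0,4),"depthxy",X[:,:2].mean(0).round(4),"rayxy",a[:,:2].mean(0).round(4),"ext",np.ptp(a[:,:2],axis=0).round(4),"eqdia",round(2*np.sqrt(abs(cv2.contourArea(cv2.convexHull(a[:,:2].astype(np.float32))))/np.pi),4))
E
```

```text
t 1.1 tcp [0.1987 0.6451 0.2393] x [-0. -0. -1.] z [-0.294 -0.956  0.   ] F [-0.3  0.3 -0.4] op 0.0854
scene A top n 762 z 0.0239 bench 0.001 depthxy [0.6189 0.2881] rayxy [0.6186 0.2882] ext [0.0527 0.0497] eqdia 0.0507
scene B top n 318 z 0.0234 bench 0.0011 depthxy [ 0.6017 -0.1648] rayxy [ 0.6016 -0.1649] ext [0.0417 0.0424] eqdia 0.0407
scene C top n 503 z 0.0237 bench 0.0011 depthxy [ 0.451  -0.3139] rayxy [ 0.4506 -0.3144] ext [0.0626 0.0643] eqdia 0.063
scene m30 top n 190 z 0.0241 bench 0.0013 depthxy [0.4667 0.0086] rayxy [0.4661 0.0084] ext [0.0339 0.0311] eqdia 0.032
scene 46 floor n 51 z 0.003 bench 0.0012 depthxy [0.6081 0.1707] rayxy [0.6076 0.1706] ext [0.0394 0.0408] eqdia 0.039
scene 86 floor n 446 z 0.0033 bench 0.0014 depthxy [0.4521 0.1455] rayxy [0.4509 0.1453] ext [0.0764 0.081 ] eqdia 0.0786
scene 58 floor n 289 z 0.0032 bench 0.0008 depthxy [ 0.4648 -0.15  ] rayxy [ 0.4641 -0.1505] ext [0.0495 0.0507] eqdia 0.0494
scene 72 floor n 682 z 0.0032 bench 0.0009 depthxy [ 0.6106 -0.2973] rayxy [ 0.6101 -0.298 ] ext [0.0667 0.0651] eqdia 0.0655
scene s48 top n 718 z
[... 745 characters left out ...]
pthxy [0.6084 0.1704] rayxy [0.6083 0.1703] ext [0.0401 0.0398] eqdia 0.0392
top 86 floor n 578 z 0.0033 bench -0.001 depthxy [0.4534 0.1446] rayxy [0.4534 0.1445] ext [0.081  0.0791] eqdia 0.0798
top 58 floor n 254 z 0.0031 bench -0.0009 depthxy [ 0.4681 -0.1486] rayxy [ 0.4681 -0.1485] ext [0.0513 0.0511] eqdia 0.0517
top 72 floor n 434 z 0.0033 bench -0.0009 depthxy [ 0.6135 -0.2952] rayxy [ 0.6134 -0.2951] ext [0.0669 0.0656] eqdia 0.0661
top s48 top n 395 z 0.024 bench -0.0008 depthxy [ 6.082e-01 -6.000e-04] rayxy [ 6.081e-01 -6.000e-04] ext [0.051  0.0505] eqdia 0.0535
top s36 top n 231 z 0.0239 bench -0.001 depthxy [0.4763 0.2843] rayxy [0.4762 0.284 ] ext [0.0431 0.0454] eqdia 0.0408
```

```bash
python3 -m jog '[0.1,-0.25,-0.1,0,0,0, 0.2,-0.5,-0.2,0,0,0, 0.3,-0.75,-0.2,0,0,0, 0.4,-1,-0.2,0,0,0, 0.4,-1,-0.2,0,0,0]' 0.6 30; python3 -m jog '[0.1,-0.25,0,0,0,0, 0.2,-0.5,0,0,0,0, 0.3,-0.75,0,0,0,0, 0.4,-1,0,0,0,0, 0.4,-1,0,0,0,0]'; python3 -c "
from h import *
state()"
```

```text
clock: 1.82
eef_pos: [0.2993, 0.3923, 0.1896]
ee_rot: [0.42, 0.569, 0.42, -0.569]
ft_force: [0.6, -0.4, -0.1]
opening: 0.0512
clock: 2.45
eef_pos: [0.3994, 0.1428, 0.1897]
ee_rot: [0.419, 0.57, 0.419, -0.569]
ft_force: [0.4, 0.0, 0.0]
opening: 0.051
t 2.45 tcp [0.3994 0.1428 0.1897] x [ 0.001  0.    -1.   ] z [-0.297 -0.955 -0.001] F [0.4 0.  0. ] op 0.051
```

```bash
python3 -m jog '[0.1,-0.2,-0.1,0,0,0, 0.2,-0.4,-0.2,0,0,0, 0.274,-0.54,-0.36,0,0,0, 0.274,-0.54,-0.48,0,0,0, 0.274,-0.54,-0.48,0,0,0, 0.274,-0.54,-0.48,0,0,0]'; python3 -c "
from h import *
state()
p=vision.read_camera('scene'); P=cloud(p)
u,v=project(p,[.468,.008,.04])[0].astype(int); print(u,v)
c=p['pixels'][max(v-100,0):v+60,u-100:u+100,::-1]; cv2.imwrite('pics/b.png',cv2.resize(c,None,fx=4,fy=4)[:600])
# lowest arm points near tool
s=env.state()['eef_pos']; d=np.hypot(P[...,0]-s[0],P[...,1]-s[1]); z=P[...,2][(d<.08)&(P[...,2]>.03)]; print(np.percentile(z,[0,.5,1,2,5,10]), s[2])
"
```

```text
clock: 3.2
eef_pos: [0.4681, 0.0107, 0.0704]
ee_rot: [0.421, 0.569, 0.42, -0.568]
ft_force: [-1.0, 0.6, -0.0]
opening: 0.0512
t 3.2 tcp [0.4681 0.0107 0.0704] x [ 0.001  0.    -1.   ] z [-0.293 -0.956 -0.001] F [-1.   0.6 -0. ] op 0.0512
300 175
[0.06656023 0.07706202 0.0827383  0.09647434 0.12246547 0.15068826] 0.07070461619110815
```

View pics/b.png

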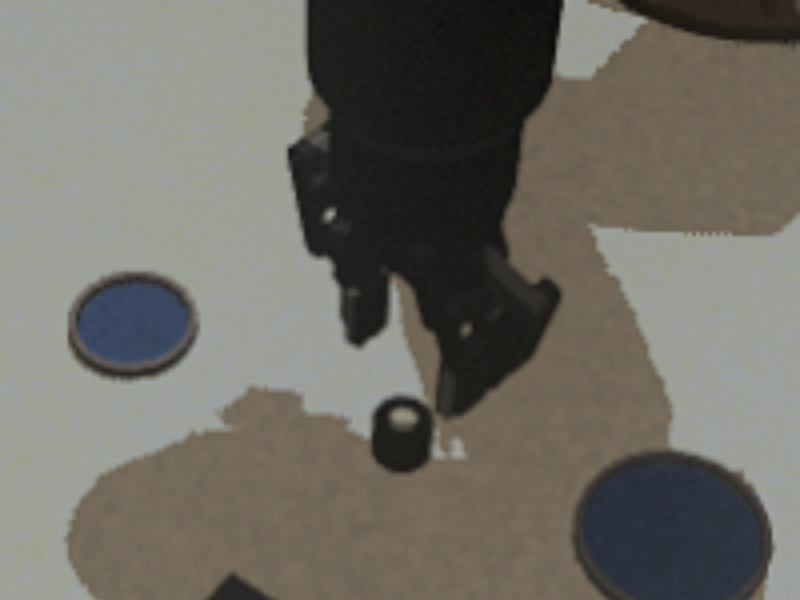

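Crop: the fingertips (360,345) and (450,415) straddle the mount (403,430), aligned. Descending and closing.

```bash
python3 -m jog '[0,-0.012,-0.1,0,0,0, 0,-0.012,-0.18,0,0,0, 0,-0.012,-0.222,0,0,0, 0,-0.012,-0.222,0,0,0]'; python3 -m jog '[0,0,0,0,0,0, 0,0,0,0,0,0, 0,0,0,0,0,0, 0,0,0,0,0,0]' 0.2 30; python3 -c "
from h import *
p=vision.read_camera('scene')
state()
u,v=project(p,[.468,.008,.02])[0].astype(int)
c=p['pixels'][v-40:v+30,u-45:u+45,::-1]; cv2.imwrite('pics/c.png',cv2.resize(c,None,fx=7,fy=7))
"
```

```text
clock: 3.75
eef_pos: [0.4674, 0.0075, 0.0142]
ee_rot: [0.42, 0.569, 0.42, -0.569]
ft_force: [-0.4, -0.2, 0.6]
opening: 0.0512
clock: 4.25
eef_pos: [0.4679, 0.0075, 0.0148]
ee_rot: [0.42, 0.569, 0.42, -0.568]
ft_force: [-1.3, 1.9, 6.3]
opening: 0.0289
t 4.3 tcp [0.4679 0.0075 0.0148] x [ 0.002  0.001 -1.   ] z [-0.294 -0.956 -0.001] F [-1.9  1.6  5.9] op 0.0287
```

View pics/c.png

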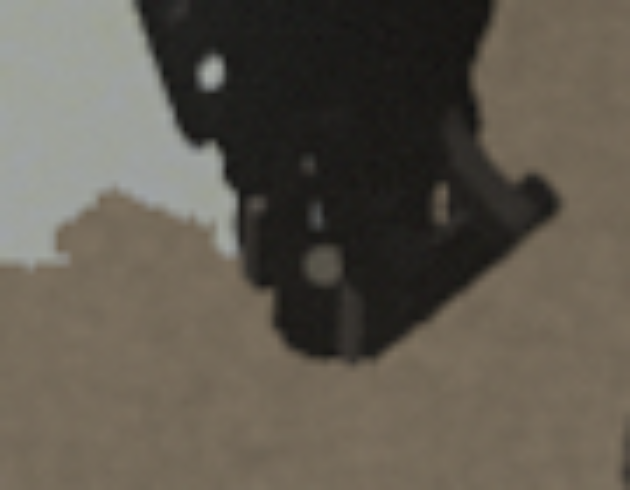

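Gripped at 29 mm; the mount top (322,265) sits between the pads. I'll lift and measure the tip height relative to the mount's base.

```bash
python3 -m jog '[0,0,0.1,0,0,0, 0,0,0.3,0,0,0, 0,0,0.45,0,0,0, 0,0,0.45,0,0,0, 0,0,0.45,0,0,0]'; python3 -c "
from h import *
p=vision.read_camera('scene')
state()
P=cloud(p);s=env.state()['eef_pos']
u0,v0=project(p,s)[0].astype(int)
c=p['pixels'][v0-35:v0+35,u0-45:u0+45,::-1]; cv2.imwrite('pics/d.png',cv2.resize(c,None,fx=7,fy=7))
print(u0,v0)
for v in range(v0-6,v0+24,2): print(v,[ (round(1000*(P[v,u,2]-s[2])) if np.hypot(*(P[v,u,:2]-s[:2]))<.06 else '..') for u in range(u0-18,u0+22,2)])
"
```

```text
clock: 4.92
eef_pos: [0.4669, 0.007, 0.1263]
ee_rot: [0.42, 0.569, 0.42, -0.569]
ft_force: [0.1, 0.6, -0.9]
opening: 0.0288
t 4.97 tcp [0.4666 0.0069 0.1257] x [-0.001 -0.    -1.   ] z [-0.295 -0.956  0.   ] F [-0.1  0.  -1.2] op 0.0286
301 144
138 ['..', '..', '..', 1, 10, 13, 8, 11, 10, 11, 9, 11, 40, 46, 47, 45, 48, 58, 62, 65]
140 ['..', '..', '..', '..', 8, 7, 10, 9, 12, 11, 11, 12, 40, 41, 45, 41, 51, 57, 58, 61]
142 ['..', '..', '..', '..', 0, 2, 11, 9, 10, 10, 12, 29, 36, 36, 38, 36, 47, 49, 53, 56]
144 ['..', '..', '..', '..', '..', -3, 6, 10, 13, 9, 10, 24, 27, 25, 27, 28, 45, 46, 50, 53]
146 ['..', '..', '..', '..', '..', '..', -1, 8, 10, 9, 9, 20, 22, 19, 23, 24, 19, 41, 46, '..']
148 ['..', '..', '..', '..', '..', '..', -4, 3, 4, 8, 9, 13, 17, 15, 19, 18, 15, 10, '..', '..']
150 ['..', '..', '..', '..', '..', '..', -8, -2, 1, 1, 2, 9, 13, 12, 15, 13, 9, '..', '..', '..']
152 ['..', '..', '..', '..', '..', '..', '..', -8, -6, -4, -1, 4, 7, 6, 10, 7, '..', '..', '..', '..']
154 ['..', '..', '..', '..', '..', '..', '..', '..', -9, -10, -8, 0, 3, 0, 5, '..', '..', '..', '..', '..']
156 ['..', '..', '..', '..', '..', '..', '..', '..', '..', '..', '..', '..', -3, '..', '..', '..', '..', '..', '..', '..']
158 ['..', '..', '..', '..', '..', '..', '..', '..', '..', '..', '..', '..', '..', '..', '..', '..', '..', '..', '..', '..']
160 ['..', '..', '..', '..', '..', '..', '..', '..', '..', '..', '..', '..', '..', '..', '..', '..', '..', '..', '..', '..']
162 ['..', '..', '..', '..', '..', '..', '..', '..', '..', '..', '..', '..', '..', '..', '..', '..', '..', '..', '..', '..']
164 ['..', '..', '..', '..', '..', '..', -125, -126, -124, -125, -126, -122, '..', '..', '..', '..', '..', '..', '..', '..']
166 ['..', '..', -127, -126, -126, -124, -126, -125, -124, -125, -126, -124, -125, -125, -124, '..', '..', '..', '..', '..']
```

View pics/d.png

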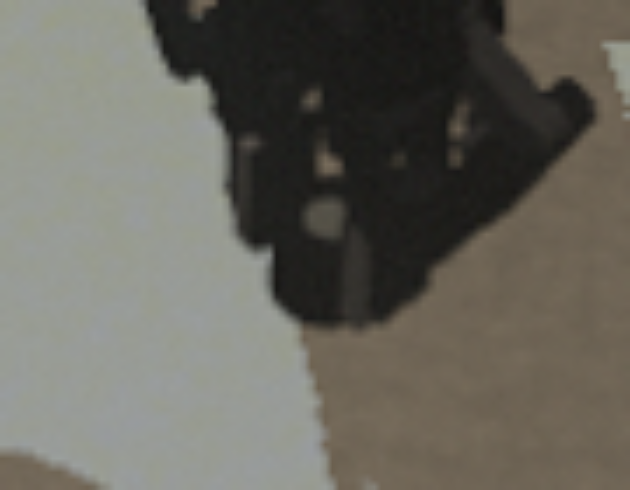

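```bash
python3 -m jog '[0.06,0.07,0,0,0,0, 0.16,0.19,0,0,0,0, 0.28,0.33,0,0,0,0, 0.4,0.46,0,0,0,0, 0.5,0.58,0,0,0,0, 0.564,0.654,0,0,0,0, 0.564,0.654,-0.15,0,0,0, 0.564,0.654,-0.3,0,0,0, 0.564,0.654,-0.36,0,0,0, 0.564,0.654,-0.36,0,0,0]';python3 -c "
from h import *
p=vision.read_camera('scene')
state()
s=env.state()['eef_pos']
u0,v0=project(p,[.608,.1705,.003])[0].astype(int)
c=p['pixels'][v0-40:v0+25,u0-45:u0+45,::-1]; cv2.imwrite('pics/e.png',cv2.resize(c,None,fx=7,fy=7))
"
```

```text
clock: 6.22
eef_pos: [0.6078, 0.1704, 0.0348]
ee_rot: [-0.42, -0.568, -0.42, 0.57]
ft_force: [0.1, -0.5, 0.3]
opening: 0.0289
t 6.28 tcp [0.6086 0.1708 0.0362] x [-0.    -0.001 -1.   ] z [-0.294 -0.956  0.001] F [-0.6  0.9  0.2] op 0.0286
```

View pics/e.png

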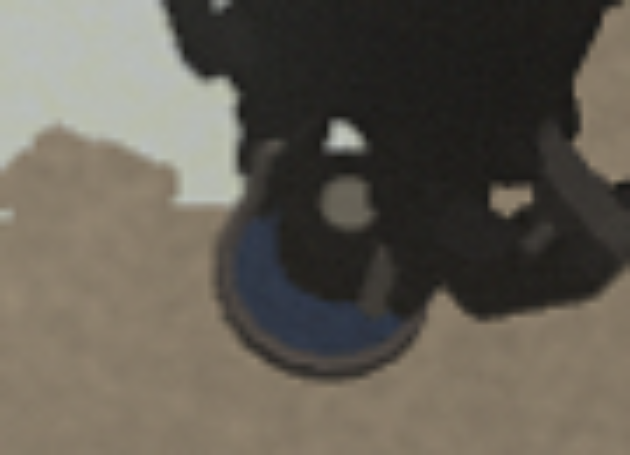

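The mount hangs over the dish (rim centre about (325,280), mount base about (345,270)), which is right for about 20 mm height. Lowering and releasing.

```bash
python3 -m jog '[0,0,-0.035,0,0,0, 0,0,-0.055,0,0,0, 0,0,-0.069,0,0,0, 0,0,-0.069,0,0,0, 0,0,-0.069,0,0,0]'; python3 -m jog '[0,0,0,0,0,0, 0,0,0,0,0,0, 0,0,0,0,0,0]' 0.5;  python3 -m jog '[0,0,0.06,0,0,0, 0,0,0.2,0,0,0, 0,0,0.4,0,0,0, 0,-0.1,0.45,0,0,0, 0,-0.3,0.45,0,0,0, 0,-0.55,0.45,0,0,0, 0,-0.8,0.45,0,0,0, 0,-1,0.45,0,0,0, 0,-1,0.45,0,0,0]' 0.75;python3 -c "
from h import *
p=vision.read_camera('scene');t=vision.read_camera('top')
state()
for p in(p,t):
  P=cloud(p);d=np.hypot(P[...,0]-.608,P[...,1]-.1705);m=(d<.035)&(P[...,2]>.02)&(P[...,2]<.04);print(P[m].mean(0),P[m][:,2].std(),m.sum())
"
```

```text
clock: 6.9
eef_pos: [0.6084, 0.1706, 0.0193]
ee_rot: [0.42, 0.569, 0.42, -0.569]
ft_force: [-0.6, 0.3, -0.3]
opening: 0.0286
clock: 7.28
eef_pos: [0.6083, 0.1706, 0.0192]
ee_rot: [0.42, 0.569, 0.42, -0.569]
ft_force: [-0.7, -0.3, -0.9]
opening: 0.0427
clock: 8.4
eef_pos: [0.6074, -0.0832, 0.132]
ee_rot: [-0.419, -0.57, -0.419, 0.57]
ft_force: [-0.3, 0.1, -0.3]
opening: 0.0642
t 8.5 tcp [ 0.6079 -0.0804  0.132 ] x [ 0.  0. -1.] z [-0.296 -0.955 -0.   ] F [-0.1  0.4  0.6] op 0.0641
[0.60793306 0.17044448 0.02764722] 0.002017466598224241 264
[nan nan nan] nan 0<string>:6: RuntimeWarning: Mean of empty slice.
  ret = um.true_divide(
  ret = _var(a, axis=axis, dtype=dtype, out=out, ddof=ddof,
  arrmean = um.true_divide(arrmean, div, out=arrmean,
  ret = ret.dtype.type(ret / rcount)
```

Mount 30 is centred in its dish, top at about 27 mm. Next is mount_40.

```bash
python3 -m jog '[-0.01,-0.15,0,0,0,0, -0.024,-0.34,-0.1,0,0,0, -0.024,-0.34,-0.25,0,0,0, -0.024,-0.34,-0.3,0,0,0, -0.024,-0.34,-0.3,0,0,0, -0.024,-0.34,-0.3,0,0,0]'; python3 -c "
from h import *
state()
p=vision.read_camera('scene')
u0,v0=project(p,[.602,-.1655,.03])[0].astype(int)
c=p['pixels'][v0-40:v0+25,u0-45:u0+45,::-1]; cv2.imwrite('pics/f.png',cv2.resize(c,None,fx=7,fy=7))
"
```

```text
clock: 9.25
eef_pos: [0.6034, -0.1636, 0.058]
ee_rot: [0.421, 0.569, 0.42, -0.568]
ft_force: [0.0, -0.0, -0.5]
opening: 0.064
t 9.25 tcp [ 0.6034 -0.1636  0.058 ] x [ 0.002 -0.    -1.   ] z [-0.293 -0.956 -0.   ] F [ 0.  -0.  -0.5] op 0.064
```

View pics/f.png

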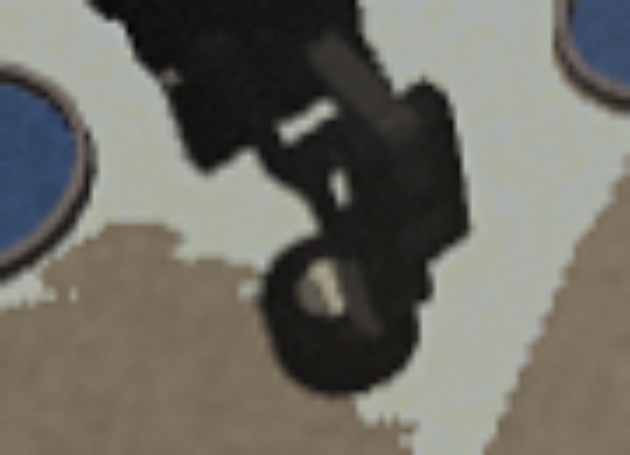

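The jaws straddle mount_40 (340,315). Descending, gripping and lifting.

```bash
python3 -m jog '[-0.006,-0.008,-0.08,0,0,0, -0.006,-0.008,-0.14,0,0,0, -0.006,-0.008,-0.178,0,0,0, -0.006,-0.008,-0.178,0,0,0]'; python3 -m jog '[0,0,0,0,0,0, 0,0,0,0,0,0, 0,0,0,0,0,0, 0,0,0,0,0,0]' 0.3 30; python3 -m jog '[0,0,0.1,0,0,0, 0,0,0.3,0,0,0, 0,0,0.4,0,0,0, 0,0,0.4,0,0,0]'; python3 -c "
from h import *
state()
p=vision.read_camera('scene');P=cloud(p);s=env.state()['eef_pos']
u0,v0=project(p,s)[0].astype(int)
for v in range(v0-8,v0+24,2): print(v,[ (round(1000*(P[v,u,2]-s[2])) if np.hypot(*(P[v,u,:2]-s[:2]))<.06 else '..') for u in range(u0-20,u0+22,2)])
"
```

```text
clock: 9.8
eef_pos: [0.6004, -0.1664, 0.0115]
ee_rot: [-0.42, -0.568, -0.42, 0.569]
ft_force: [0.2, 1.0, -0.0]
opening: 0.064
clock: 10.3
eef_pos: [0.6013, -0.1664, 0.0128]
ee_rot: [0.42, 0.569, 0.42, -0.568]
ft_force: [0.1, 1.1, 5.2]
opening: 0.0388
clock: 10.8
eef_pos: [0.6018, -0.1665, 0.1143]
ee_rot: [0.421, 0.57, 0.419, -0.568]
ft_force: [-0.3, 0.2, -2.1]
opening: 0.0392
t 10.8 tcp [ 0.6018 -0.1665  0.1143] x [ 0.004  0.    -1.   ] z [-0.294 -0.956 -0.001] F [-0.3  0.2 -2.1] op 0.0392
156 ['..', '..', '..', 14, 13, 15, 14, 16, 58, 56, 57, 46, 79, '..', '..', '..', '..', 73, 72, 67, '..']
158 ['..', '..', '..', 7, 9, 15, 14, 13, 15, 52, 53, 46, 72, 80, '..', '..', '..', 68, 66, 59, '..']
160 ['..', '..', '..', '..', 15, 15, 17, 13, 14, 46, 50, 47, 66, 73, '..', 72, 65, 53, 50, 54, '..']
162 ['..', '..', '..', '..', 11, 14, 13, 15, 13, 43, 45, 45, 60, 66, '..', 65, 51, 50, 48, 45, '..']
164 ['..', '..', '..', '..', 12, 14, 12, 12, 14, 15, 39, 37, 53, 61, 62, 51, 49, 46, '..', '..', '..']
166 ['..', '..', '..', '..', '..', 13, 14, 14, 13, 13, 30, 26, 51, 52, 56, 45, 44, '..', '..',
[... 502 characters left out ...]
1, -2, 3, '..', '..', '..', '..', '..', '..']
178 ['..', '..', '..', '..', '..', '..', '..', '..', '..', '..', '..', '..', '..', -111, -112, -112, -113, -112, -112, -112, -111]
180 ['..', '..', '..', '..', '..', '..', '..', '..', '..', '..', -112, -112, -112, -113, -110, -112, -112, -113, -112, -112, -112]
182 ['..', '..', '..', '..', '..', '..', '..', '..', -112, -113, -112, -113, -111, -111, -110, -113, -111, -111, -111, -111, -113]
184 ['..', '..', '..', '..', '..', '..', -110, -111, -112, -113, -112, -111, -111, -112, -112, -112, -114, -112, -111, -112, -112]
186 ['..', '..', '..', '..', '..', -111, -113, -113, -115, -113, -113, -112, -113, -113, -111, -112, -111, -113, -111, -112, -111]
```

```bash
python3 -m jog '[-0.06,0.01,0,0,0,0, -0.16,0.02,0,0,0,0, -0.3,0.04,0,0,0,0, -0.42,0.06,0,0,0,0, -0.52,0.068,0,0,0,0, -0.541,0.068,0,0,0,0, -0.541,0.068,-0.13,0,0,0, -0.541,0.068,-0.26,0,0,0, -0.541,0.068,-0.32,0,0,0, -0.541,0.068,-0.32,0,0,0]';python3 -c "
from h import *
p=vision.read_camera('scene')
state()
u0,v0=project(p,[.4665,-.1495,.003])[0].astype(int)
c=p['pixels'][v0-40:v0+25,u0-45:u0+45,::-1]; cv2.imwrite('pics/g.png',cv2.resize(c,None,fx=7,fy=7))
"
```

```text
clock: 12.1
eef_pos: [0.4643, -0.1496, 0.0305]
ee_rot: [-0.419, -0.568, -0.421, 0.57]
ft_force: [0.2, -0.1, -0.1]
opening: 0.0387
t 12.15 tcp [ 0.4651 -0.1495  0.0314] x [-0.002 -0.    -1.   ] z [-0.294 -0.956  0.001] F [ 0.3 -0.  -0.1] op 0.0388
```

View pics/g.png

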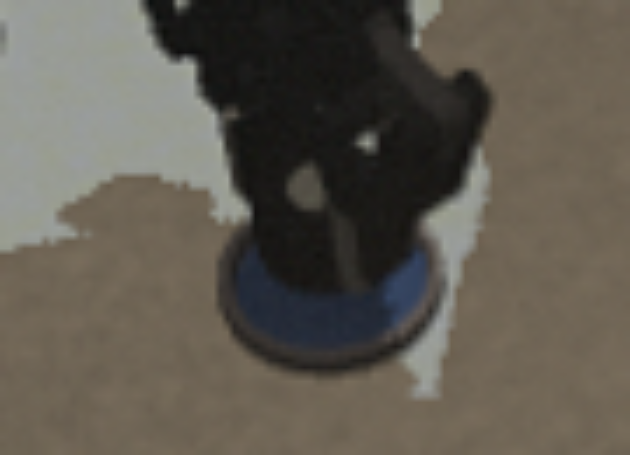

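Mount 40 is centred above dish_58 (rim centre (328,290)). Placing it, then heading for mount_50.

```bash
python3 -m jog '[0.004,0,-0.035,0,0,0, 0.004,0,-0.055,0,0,0, 0.004,0,-0.064,0,0,0, 0.004,0,-0.064,0,0,0, 0.004,0,-0.064,0,0,0]'; python3 -m jog '[0,0,0,0,0,0, 0,0,0,0,0,0, 0,0,0,0,0,0]' 0.62;  python3 -m jog '[0,0,0.06,0,0,0, 0,0,0.2,0,0,0, 0,0,0.4,0,0,0, 0.1,0.1,0.45,0,0,0, 0.2,0.3,0.45,0,0,0, 0.35,0.55,0.45,0,0,0, 0.5,0.8,0.45,0,0,0, 0.6,1,0.45,0,0,0, 0.6,1,0.45,0,0,0]' 0.88;python3 -c "
from h import *
p=vision.read_camera('scene');t=vision.read_camera('top')
state()
for p in(p,t):
  P=cloud(p);d=np.hypot(P[...,0]-.4665,P[...,1]+.1495);m=(d<.035)&(P[...,2]>.02)&(P[...,2]<.04);print(P[m].mean(0),P[m][:,2].std(),m.sum())
"
```

```text
clock: 12.78
eef_pos: [0.4666, -0.1494, 0.0162]
ee_rot: [0.42, 0.569, 0.42, -0.569]
ft_force: [-0.6, 0.3, -1.2]
opening: 0.039
clock: 13.15
eef_pos: [0.4665, -0.1494, 0.0161]
ee_rot: [0.42, 0.569, 0.42, -0.569]
ft_force: [-0.2, 0.2, 0.1]
opening: 0.0525
clock: 14.28
eef_pos: [0.6178, 0.1038, 0.128]
ee_rot: [0.421, 0.568, 0.421, -0.568]
ft_force: [-1.1, -0.1, 0.2]
opening: 0.0752
t 14.38 tcp [0.6167 0.102  0.1278] x [-0.001 -0.    -1.   ] z [-0.293 -0.956  0.001] F [-0.6 -0.1 -0.4] op 0.0749
[ 0.4677285  -0.14704471  0.02729277] 0.00202830269030179 279
[ 0.46878119 -0.14954132  0.02605565] 0.0018915451770736287 217
```

```bash
python3 -m jog '[0.004,0.2,0,0,0,0, 0.008,0.42,0,0,0,0, 0.012,0.65,0,0,0,0, 0.012,0.743,-0.05,0,0,0, 0.012,0.743,-0.18,0,0,0, 0.012,0.743,-0.28,0,0,0, 0.012,0.743,-0.28,0,0,0, 0.012,0.743,-0.28,0,0,0]'; python3 -c "
from h import *
state()
p=vision.read_camera('scene')
u0,v0=project(p,[.6195,.2877,.03])[0].astype(int)
c=p['pixels'][v0-40:v0+35,u0-45:u0+45,::-1]; cv2.imwrite('pics/i.png',cv2.resize(c,None,fx=7,fy=7))
"
```

```text
clock: 15.38
eef_pos: [0.62, 0.2856, 0.0595]
ee_rot: [0.42, 0.569, 0.42, -0.569]
ft_force: [0.1, 0.4, 0.6]
opening: 0.0752
t 15.38 tcp [0.62   0.2856 0.0595] x [ 0.001  0.    -1.   ] z [-0.295 -0.955 -0.   ] F [0.1 0.4 0.6] op 0.0752
```

View pics/i.png

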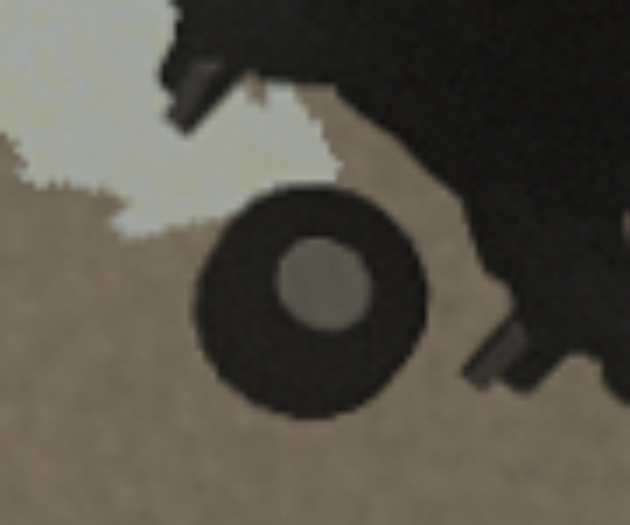

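The tips (185,130) and (480,385) straddle mount_50 (metal face (322,282)). Continuing.

```bash
python3 -m jog '[0,0.007,-0.08,0,0,0, 0,0.007,-0.15,0,0,0, 0,0.007,-0.192,0,0,0, 0,0.007,-0.192,0,0,0]'; python3 -m jog '[0,0,0,0,0,0, 0,0,0,0,0,0, 0,0,0,0,0,0, 0,0,0,0,0,0]' 0.4 35; python3 -m jog '[0,0,0.1,0,0,0, 0,0,0.3,0,0,0, 0,0,0.4,0,0,0, 0,0,0.4,0,0,0]'; python3 -c "
from h import *
state()
p=vision.read_camera('scene');P=cloud(p);s=env.state()['eef_pos']
u0,v0=project(p,s)[0].astype(int)
for v in range(v0-12,v0+26,3): print(v,[ (round(1000*(P[v,u,2]-s[2])) if np.hypot(*(P[v,u,:2]-s[:2]))<.06 else '..') for u in range(u0-20,u0+22,2)])
"
```

```text
clock: 15.92
eef_pos: [0.6188, 0.2875, 0.009]
ee_rot: [-0.42, -0.568, -0.42, 0.57]
ft_force: [-0.1, 0.0, -0.2]
opening: 0.0753
clock: 16.42
eef_pos: [0.6199, 0.2884, 0.0113]
ee_rot: [0.42, 0.569, 0.42, -0.568]
ft_force: [-0.7, 0.5, 4.9]
opening: 0.0489
clock: 16.92
eef_pos: [0.6204, 0.2888, 0.1131]
ee_rot: [0.42, 0.57, 0.42, -0.567]
ft_force: [0.1, 0.4, -1.0]
opening: 0.0487
t 16.93 tcp [0.6204 0.2888 0.1131] x [ 0.003  0.003 -1.   ] z [-0.294 -0.956 -0.003] F [ 0.1  0.4 -1. ] op 0.0487
283 ['..', 16, 19, 22, 11, 17, 16, 16, 17, 15, 15, 15, 16, 18, 14, 15, 15, 70, 75, 93, 93]
286 [4, 8, 13, 4, 15, 16, 15, 17, 16, 17, 16, 14, 16, 18, 16, 16, 15, 16, 15, 68, 90]
289 [-112, -110, -111, 8, 16, 16, 14, 17, 15, 18, 16, 16, 15, 16, 14, 17, 14, 14, 16, 15, 78]
292 [-110, -110, -2, 12, 15, 16, 16, 16, 16, 18, 15, 17, '..', 16, 16, 17, 17, 16, 17, 15, 74]
295 [-109, -110, -4, 5, 14, 15, 17, 17, 17, 16, 16, 16, 17, 17, 16, 16, 17, 15, 18, 63, 68]
298 [-110, -108, -7, 2, 9, 16, 16, 17, 16, 16, 17, 15, 16, 15, 15, 16, 16, 16, 15, 16, 17]
301 [-109, -110, -108, -2, 5, 9, 13, 16, 16, 15, 15, 15, 14, 17, 15, 14, 16, 14, 15, 16, 36]
304 [-109, -111, -109, -111, -4, '..', 7, 11, 14, 14, 15, 15, 15, 14, 15, 17, 15, 15, 17, 36, 38]
307 [-110, -109, -109, -110, -110, -5, -3, 3, 8, 9, 12, 15, 16, 14, 16, 15, 17, 12, 26, 28, 34]
310 [-110, -110, -110, -110, -110, -109, -111, -4, -1, 0, 3, 5, 6, 5, 7, 1, 0, 15, 14, 17, 18]
313 [-110, -111, -109, -111, -110, -110, -110, -111, -111, -110, -7, -6, -6, -8, -112, -109, -110, 4, '..', 8, 11]
316 [-110, -111, -110, -111, -112, -109, -109, -109, -110, -111, -109, -110, -111, -109, -112, -108, -109, -109, -111, '..', '..']
319 [-111, -111, -110, -110, -110, -109, -111, -110, -111, -111, -111, -110, -109, -113, -109, -109, -109, -111, -111, '..', '..']
```

```bash
python3 -m jog '[0,-0.06,0,0,0,0, 0,-0.17,0,0,0,0, 0,-0.32,0,0,0,0, 0,-0.49,0,0,0,0, 0,-0.66,0,0,0,0, 0,-0.83,0,0,0,0, 0,-1,0,0,0,0]'; python3 -m jog '[0,-0.17,0,0,0,0, 0,-0.34,0,0,0,0, 0,-0.51,0,0,0,0, 0,-0.68,0,0,0,0, 0,-0.83,0,0,0,0, 0,-0.94,0,0,0,0, 0,-1,0,0,0,0, 0,-1,0,0,0,0]'; python3 -c "
from h import *
state()"
```

```text
clock: 17.85
eef_pos: [0.6182, 0.0348, 0.1098]
ee_rot: [-0.42, -0.569, -0.42, 0.57]
ft_force: [0.7, 0.0, -0.7]
opening: 0.0489
clock: 18.85
eef_pos: [0.6184, -0.2134, 0.11]
ee_rot: [-0.419, -0.569, -0.42, 0.57]
ft_force: [-0.5, 0.7, -0.3]
opening: 0.0488
t 18.85 tcp [ 0.6184 -0.2134  0.11  ] x [-0.001  0.    -1.   ] z [-0.296 -0.955  0.   ] F [-0.5  0.7 -0.3] op 0.0488
```

```bash
python3 -m jog '[-0.01,-0.1,0,0,0,0, -0.02,-0.22,0,0,0,0, -0.026,-0.31,0,0,0,0, -0.026,-0.332,-0.05,0,0,0, -0.026,-0.332,-0.17,0,0,0, -0.026,-0.332,-0.28,0,0,0, -0.026,-0.332,-0.316,0,0,0, -0.026,-0.332,-0.316,0,0,0]';python3 -c "
from h import *
p=vision.read_camera('scene')
state()
u0,v0=project(p,[.612,-.2963,.003])[0].astype(int)
c=p['pixels'][v0-40:v0+30,u0-45:u0+45,::-1]; cv2.imwrite('pics/j.png',cv2.resize(c,None,fx=7,fy=7))
"
```

```text
clock: 19.85
eef_pos: [0.6128, -0.2945, 0.0309]
ee_rot: [-0.42, -0.568, -0.42, 0.569]
ft_force: [-0.5, 0.0, -0.9]
opening: 0.0489
t 19.9 tcp [ 0.6134 -0.2948  0.0319] x [ 0. -0. -1.] z [-0.294 -0.956  0.   ] F [-0.  -0.  -0.4] op 0.0486
```

View pics/j.png

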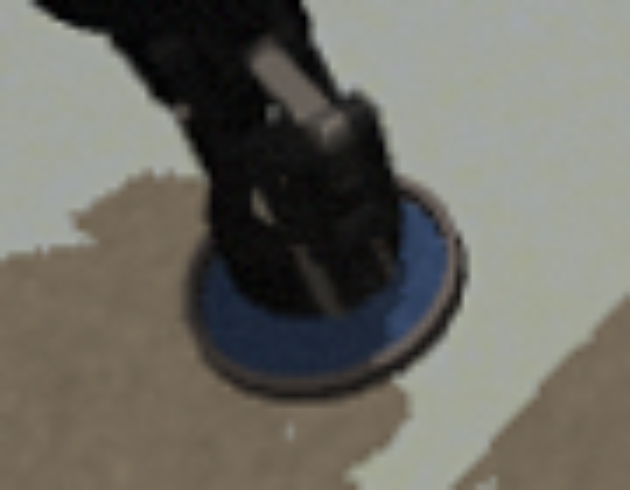

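Mount 50 is over dish_72 (rim centre (325,285)). Placing it, then moving to mount_60.

```bash
python3 -m jog '[0,-0.004,-0.035,0,0,0, 0,-0.004,-0.055,0,0,0, 0,-0.004,-0.067,0,0,0, 0,-0.004,-0.067,0,0,0, 0,-0.004,-0.067,0,0,0]'; python3 -m jog '[0,0,0,0,0,0, 0,0,0,0,0,0, 0,0,0,0,0,0]' 0.74;  python3 -m jog '[0,0,0.06,0,0,0, 0,0,0.2,0,0,0, 0,0,0.36,0,0,0, -0.1,-0.01,0.36,0,0,0, -0.3,-0.03,0.36,0,0,0, -0.5,-0.06,0.36,0,0,0, -0.648,-0.076,0.36,0,0,0, -0.648,-0.076,0.2,0,0,0, -0.648,-0.076,0.2,0,0,0, -0.648,-0.076,0.2,0,0,0]' 1;python3 -c "
from h import *
p=vision.read_camera('scene');t=vision.read_camera('top')
state()
u0,v0=project(p,[.451,-.315,.03])[0].astype(int)
c=p['pixels'][v0-40:v0+35,u0-45:u0+45,::-1]; cv2.imwrite('pics/k.png',cv2.resize(c,None,fx=7,fy=7))
for p in(p,t):
  P=cloud(p);d=np.hypot(P[...,0]-.612,P[...,1]+.2963);m=(d<.04)&(P[...,2]>.02)&(P[...,2]<.04);print(P[m].mean(0),P[m][:,2].std(),m.sum())
"
```

```text
clock: 20.52
eef_pos: [0.6131, -0.296, 0.0149]
ee_rot: [0.42, 0.569, 0.42, -0.569]
ft_force: [0.9, 0.7, -0.1]
opening: 0.0488
clock: 20.9
eef_pos: [0.613, -0.296, 0.0149]
ee_rot: [0.42, 0.569, 0.42, -0.569]
ft_force: [0.1, 0.1, 0.8]
opening: 0.0632
clock: 22.15
eef_pos: [0.452, -0.3153, 0.0662]
ee_rot: [0.421, 0.569, 0.42, -0.569]
ft_force: [0.3, 0.3, -0.1]
opening: 0.0856
t 22.25 tcp [ 0.4523 -0.3152  0.0662] x [ 0.002 -0.001 -1.   ] z [-0.294 -0.956  0.   ] F [0.2 0.8 0.4] op 0.0853
[ 0.61221057 -0.29333959  0.02749117] 0.0021088464089504613 463
[ 0.61533902 -0.29544419  0.02614828] 0.0019727424860962227 305
```

View pics/k.png

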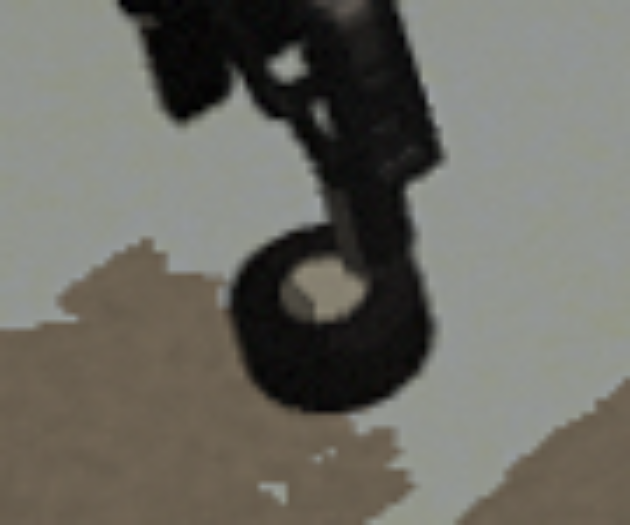

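Mount 50 is placed; the jaws straddle mount_60 (metal face (325,288)). Gripping.

```bash
python3 -m jog '[-0.004,0,-0.08,0,0,0, -0.004,0,-0.16,0,0,0, -0.004,0,-0.22,0,0,0, -0.004,0,-0.22,0,0,0]'; python3 -m jog '[0,0,0,0,0,0, 0,0,0,0,0,0, 0,0,0,0,0,0, 0,0,0,0,0,0]' 0.5 40; python3 -m jog '[0,0,0.1,0,0,0, 0,0,0.3,0,0,0, 0,0,0.4,0,0,0, 0,0,0.4,0,0,0]'; python3 -c "
from h import *
state()
p=vision.read_camera('scene');P=cloud(p);s=env.state()['eef_pos']
u0,v0=project(p,s)[0].astype(int)
for v in range(v0-12,v0+26,3): print(v,[ (round(1000*(P[v,u,2]-s[2])) if np.hypot(*(P[v,u,:2]-s[:2]))<.06 else '..') for u in range(u0-20,u0+22,2)])
"
```

```text
clock: 22.75
eef_pos: [0.4497, -0.3148, 0.0092]
ee_rot: [-0.42, -0.568, -0.42, 0.569]
ft_force: [0.2, 0.2, -0.1]
opening: 0.0856
clock: 23.25
eef_pos: [0.4507, -0.3152, 0.011]
ee_rot: [0.421, 0.569, 0.42, -0.568]
ft_force: [-0.9, 0.4, 5.8]
opening: 0.0589
clock: 23.75
eef_pos: [0.4514, -0.3154, 0.1125]
ee_rot: [0.422, 0.57, 0.419, -0.568]
ft_force: [-0.1, -0.0, -1.2]
opening: 0.0584
t 23.75 tcp [ 0.4514 -0.3154  0.1125] x [ 0.005 -0.001 -1.   ] z [-0.294 -0.956 -0.   ] F [-0.1 -0.  -1.2] op 0.0584
73 ['..', '..', 16, 18, 17, 15, 15, 15, 14, 56, 59, 17, 71, '..', '..', '..', '..', 62, '..', '..', '..']
76 ['..', '..', '..', 17, '..', 16, 15, 15, 18, 16, 53, 52, 62, '..', '..', 56, 55, 56, '..', '..', '..']
79 ['..', '..', 16, 17, 15, 16, 14, 16, 17, 17, 46, 49, 46, 58, '..', 54, 52, '..', '..', '..', '..']
82 ['..', '..', 15, 16, 14, 15, 14, 17, 15, 15, 15, 39, 36, 52, '..', 31, 31, 10, '..', '..', '..']
85 ['..', '..', '..', 16, 13, 16, 15, 15, 15, 15, 15, 28, 28, 28, 30, 26, 22, 3, '..', '..', '..']
88 ['..', '..', '..', 8, 15, 15, 16, 13, 15, 16, 18, 16, 22, 23, 21, 20, 19, 6, '..', '..', '..']
91 ['..', '..', '..', '..', 5, 7, 9, 9, 9, 9, 10, 10, 13, 14, 16, 11, 10, 1, '..', '..', '..']
94 ['..', '..', '..', '..', '..', -2, -1, 2, 1, 1, 3, 3, 6, 4, 7, 1, '..', '..', '..', '..', '..']
97 ['..', '..', '..', '..', '..', '..', '..', -7, -5, -5, -5, -6, -9, '..', '..', '..', '..', '..', '..', '..', '..']
100 ['..', '..', '..', '..', '..', '..', '..', '..', '..', '..', '..', '..', '..', '..', '..', '..', '..', '..', '..', '..', '..']
103 ['..', '..', '..', '..', '..', '..', '..', '..', '..', '..', '..', '..', '..', '..', '..', '..', '..', '..', '..', '..', '..']
106 ['..', '..', '..', '..', '..', '..', '..', '..', '..', '..', '..', '..', -108, -108, -111, -110, -112, -109, -108, -110, -110]
109 ['..', '..', '..', '..', '..', '..', '..', '..', '..', '..', -110, -108, -110, -108, -110, -110, -111, -111, -111, -111, -109]
```

```bash
python3 -m jog '[0,0.06,0,0,0,0, 0,0.17,0,0,0,0, 0,0.32,0,0,0,0, 0,0.49,0,0,0,0, 0,0.66,0,0,0,0, 0,0.83,0,0,0,0, 0,1,0,0,0,0]'; python3 -m jog '[0,0.16,0,0,0,0, 0,0.33,0,0,0,0, 0,0.5,0,0,0,0, 0.004,0.65,0,0,0,0, 0.004,0.77,0,0,0,0, 0.004,0.84,0,0,0,0, 0.004,0.84,-0.13,0,0,0, 0.004,0.84,-0.26,0,0,0, 0.004,0.84,-0.32,0,0,0, 0.004,0.84,-0.32,0,0,0]'; python3 -c "
from h import *
p=vision.read_camera('scene')
state()
u0,v0=project(p,[.4525,.145,.003])[0].astype(int)
c=p['pixels'][v0-45:v0+35,u0-45:u0+45,::-1]; cv2.imwrite('pics/l.png',cv2.resize(c,None,fx=7,fy=7))
"
```

```text
clock: 24.68
eef_pos: [0.4488, -0.0632, 0.1088]
ee_rot: [-0.42, -0.568, -0.42, 0.569]
ft_force: [0.8, -0.7, -1.4]
opening: 0.0587
clock: 25.92
eef_pos: [0.4496, 0.144, 0.0283]
ee_rot: [-0.42, -0.567, -0.42, 0.57]
ft_force: [0.2, 0.6, -1.5]
opening: 0.0585
t 25.98 tcp [0.4504 0.1446 0.0293] x [-0.002 -0.001 -1.   ] z [-0.294 -0.956  0.002] F [-0.4  0.  -0.5] op 0.0586
```

View pics/l.png

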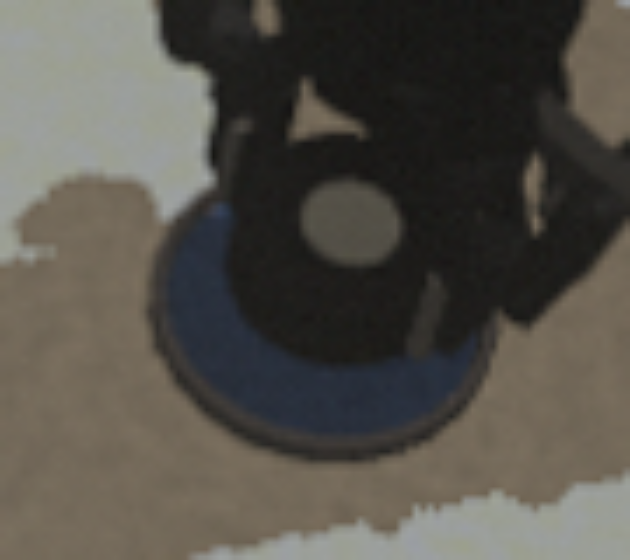

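Mount 60 is within dish_86 (rim centre (325,320)). Placing it and retreating.

```bash
python3 -m jog '[0.008,0,-0.03,0,0,0, 0.008,0,-0.05,0,0,0, 0.008,0,-0.06,0,0,0, 0.008,0,-0.06,0,0,0, 0.008,0,-0.06,0,0,0]'; python3 -m jog '[0,0,0,0,0,0, 0,0,0,0,0,0, 0,0,0,0,0,0]' 0.86;  python3 -m jog '[0,0,0.06,0,0,0, 0,0,0.2,0,0,0, 0,0,0.4,0,0,0, 0,0,0.6,0,0,0, -0.05,0.2,0.7,0,0,0, -0.15,0.45,0.8,0,0,0, -0.25,0.7,0.8,0,0,0, -0.4,0.9,0.8,0,0,0, -0.5,1,0.8,0,0,0]' 1; python3 -m jog '[-0.1,0.25,0,0,0,0, -0.2,0.5,0,0,0,0, -0.3,0.75,0,0,0,0, -0.3,0.75,0,0,0,0, -0.3,0.75,0,0,0,0, -0.3,0.75,0,0,0,0]'; python3 -c "
from h import *
state()
T={'30/46':(.608,.1705),'40/58':(.4665,-.1495),'50/72':(.612,-.2963),'60/86':(.4525,.145),'s48':(.607,0),'s36':(.4755,.285)}
for n in('scene','top'):
  p=vision.read_camera(n);P=cloud(p)
  cv2.imwrite(f'pics/z_{n}.png',cv2.resize(p['pixels'][100:300,100:480,::-1] if n=='top' else p['pixels'][60:370,80:480,::-1],None,fx=2,fy=2))
  for k,g in T.items():
    d=np.hypot(P[...,0]-g[0],P[...,1]-g[1]);z0=np.median(P[...,2][(d>.055)&(d<.07)]);m=(d<.045)&(P[...,2]>z0+.019);X=P[m]
    pl=np.linalg.lstsq(np.c_[X[:,:2]-g,np.ones(len(X))],X[:,2],rcond=None)[0]
    print(n,k,X[:,:2].mean(0).round(4),'top',round(np.median(X[:,2])-z0,4),'tilt',pl[:2].round(3),m.sum())
"
```

```text
clock: 26.6
eef_pos: [0.453, 0.1451, 0.0149]
ee_rot: [0.42, 0.569, 0.42, -0.569]
ft_force: [0.6, -0.6, -1.5]
opening: 0.0585
clock: 26.98
eef_pos: [0.4531, 0.1452, 0.0149]
ee_rot: [0.42, 0.569, 0.42, -0.569]
ft_force: [0.4, -0.3, -0.1]
opening: 0.0734
clock: 28.1
eef_pos: [0.3265, 0.397, 0.2149]
ee_rot: [0.42, 0.569, 0.42, -0.569]
ft_force: [0.2, -0.5, -0.1]
opening: 0.0855
clock: 28.85
eef_pos: [0.2533, 0.5815, 0.2148]
ee_rot: [-0.42, -0.569, -0.42, 0.569]
ft_force: [0.7, 0.4, 0.1]
opening: 0.0854
t 28.85 tcp [0.2533 0.5815 0.2148] x [-0. -0. -1.] z [-0.295 -0.956  0.001] F [0.7 0.4 0.1] op 0.0854
scene 30/46 [0.6079 0.1706] top 0.027 tilt [-0.093 -0.027] 261
scene 40/58 [ 0.4676 -0.1471] top 0.0267 tilt [-0.059 -0.036] 281
scene 50/72 [ 0.6122 -0.2934] top 0.027 tilt [-0.031 -0.048] 459
scene 60/86 [0.454  0.1452] top 0.027 tilt [-0.007 -0.002] 728
scene s48 [0.6059 0.001 ] top 0.0239 tilt [-0.016 -0.008] 683
scene s36 [0.4744 0.2859] top 0.024 tilt [-0.011 -0.007] 383
top 30/46 [0.6089 0.1694] top 0.027 tilt [0.021 0.006] 120
top 40/58 [ 0.4686 -0.1494] top 0.0271 tilt [ 0.002 -0.015] 219
top 50/72 [ 0.613  -0.2947] top 0.0268 tilt [-0.001 -0.003] 351
top 60/86 [0.4546 0.1444] top 0.0269 tilt [-0.011  0.   ] 486
top s48 [ 0.6086 -0.0007] top 0.0241 tilt [-0.008  0.005] 390
top s36 [0.4764 0.2848] top 0.0241 tilt [ 0.008 -0.004] 220
```

View pics/z_scene.png

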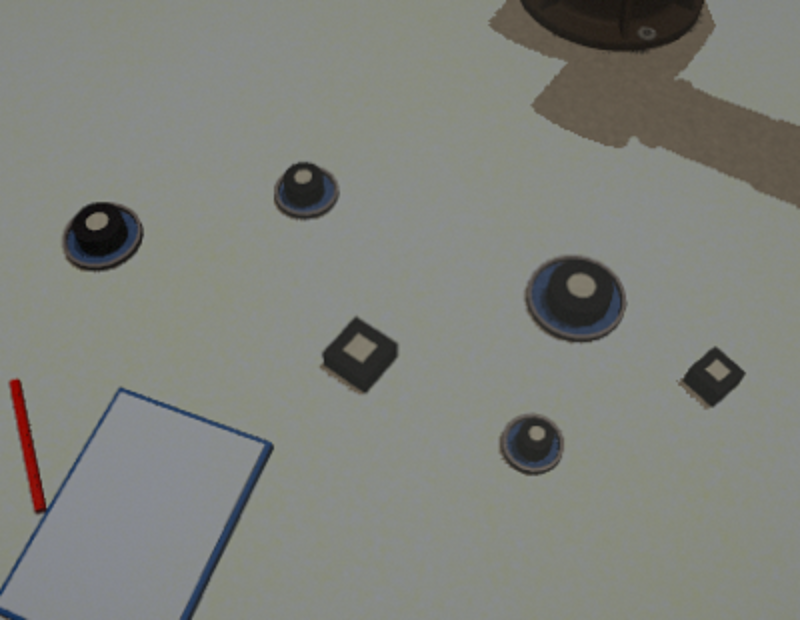

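View pics/z_top.png

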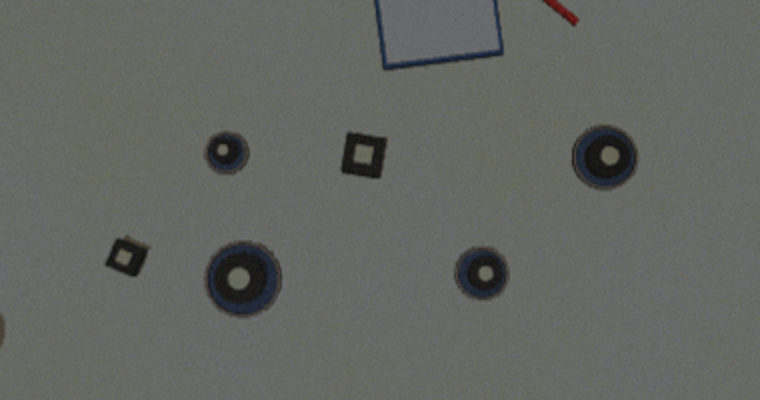

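Both views show each round mount centred and face up in its own dish: top view (227,152), (482,273), (604,157) and (243,278). The squares are unmoved at (363,155) and (126,257). Handing in.

```bash
python3 -c "
from bench import env
print(env.hand_in())"
```

```text
the job is handed in; nothing more can be done
None
```

All four round mounts are in the dishes of their own size rank. I placed them smallest to largest, finished moving at about 29 s on the robot's clock, backed the gripper away and handed the job in.

- **Placement:** Both cameras put every mount's top 26.7–27.1 mm above the bench. That is 24 mm of mount on a 3 mm dish floor, so each one stands on its floor. Each is within about 3 mm of its dish's measured centre, with the metal face up.
- **Squares:** Both square mounts measure within 1 mm of where they started.
- **Forces:** The highest wrist force shown at the end of any move was about 6 N, while gripping.
- **Disagreements:** The two cameras differ by about 1–3 mm in position, roughly their calibration error. The scene camera's plane fits also showed tilts of up to 0.09 on three of the mounts. I put that down to side-wall points getting into the fit, because the top camera shows no more than about 0.02 on any mount.

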